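Catch two sugar lumps in a mug at the lump dispenser

TASK

Pick up the tall straight-sided mug by its handle and hold it, mouth up and off the worktop, under the mouth of the sugar lump dispenser's chute, pushing its side against the black plate below the mouth so that the gate opens and both sugar lumps slide into the mug. Then stand the mug with the lumps in it upright on the bare worktop and let go.

Things in the scene. Friction and masses are not known exactly. Their poses are not given: they have to be found in the camera images.
- tall_mug_center (a point): Centre of the tall straight-sided white mug (not the lower, rounder one): on its axis, 48 mm above its underside, 49 mm below its rim. Body 77 mm across (inside 66), light plastic, 0.12 kg. z up; the handle sticks out along -y, 38 to 71 mm from here, 24 mm wide along x by the body, about 12 further out, from 30 mm below to 39 mm above. Pinch it across x from above, 56 mm out, 20 mm up. It starts pointing roughly to the robot.
- chute_lip (a point): Mid lower edge of the chute's mouth on the fixed white dispenser, 180 mm above the worktop. x points level into the dispenser, y along the lip, z up; the 35 mm wide steel chute rises to +x at 40 degrees. The push plate under it (black, 60 mm wide, facing -x) spans 20 to 85 mm below the lip; its face is at x = +5 mm and slides 20 mm to +x on a spring, 1 N rising to 3 N.
- lump_1_center (a point): Centre of the lower of two brown sugar lumps, 28 x 22 x 16 mm, 12 g, lying in the chute behind the gate. The gate lets them go while the plate is 10 to 20 mm in and shuts when it is let out. With the mug upright, rim 20 mm below the lip, handle along the lip's -x, plate 15 mm in, the mug's axis is at x = -18 mm from the lip and the lumps drop in mid-mouth.
- lump_2_center (a point): Centre of the upper sugar lump, same size, behind the first in the chute. The dispenser is 300 mm high at the top of the chute, 110 mm wide at its foot: keep the arm clear of it.
Things that resemble listed ones, but are neither listed nor needed, are in the scene too. Leave any blue look-alike of the part that bears lump_2_center alone.

How it is judged (in metres and radians):
On the way, in this order (a step that is already met when the one before it is completed fails the run):
1. the tall mug is held up, mouth upward (within about 28 degrees), under the chute's mouth, before the lumps are in it (height (world z) of tall_mug_center above 0.07 m and horizontal distance between tall_mug_center and chute_lip below 0.075 m and angle between tall_mug_center's own z axis and vertical below 0.5 rad and not (x of lump_1_center in the frame of tall_mug_center between -0.036 and 0.036 m and y of lump_1_center in the frame of tall_mug_center between -0.036 and 0.036 m and z of lump_1_center in the frame of tall_mug_center between -0.05 and 0.045 m and x of lump_2_center in the frame of tall_mug_center between -0.036 and 0.036 m and y of lump_2_center in the frame of tall_mug_center between -0.036 and 0.036 m and z of lump_2_center in the frame of tall_mug_center between -0.05 and 0.045 m)), for 0.1 s.
2. both lumps are in the tall mug while it is still held off the worktop (x of lump_1_center in the frame of tall_mug_center between -0.036 and 0.036 m and y of lump_1_center in the frame of tall_mug_center between -0.036 and 0.036 m and z of lump_1_center in the frame of tall_mug_center between -0.05 and 0.045 m and x of lump_2_center in the frame of tall_mug_center between -0.036 and 0.036 m and y of lump_2_center in the frame of tall_mug_center between -0.036 and 0.036 m and z of lump_2_center in the frame of tall_mug_center between -0.05 and 0.045 m and height (world z) of tall_mug_center above 0.06 m), for 0.2 s.
At the end, for the whole second after the job is handed in: Both sugar lumps lie inside the tall mug, and the mug stands upright (within 6 degrees) on the bare worktop (its centre within 6 mm of its standing height), released (x of lump_1_center in the frame of tall_mug_center between -0.036 and 0.036 m and y of lump_1_center in the frame of tall_mug_center between -0.036 and 0.036 m and z of lump_1_center in the frame of tall_mug_center between -0.05 and 0.045 m and x of lump_2_center in the frame of tall_mug_center between -0.036 and 0.036 m and y of lump_2_center in the frame of tall_mug_center between -0.036 and 0.036 m and z of lump_2_center in the frame of tall_mug_center between -0.05 and 0.045 m and angle between tall_mug_center's own z axis and vertical below 0.1 rad and height (world z) of tall_mug_center between 0.042 and 0.055 m); the robot touches nothing.
It also fails if it takes over 54 s, if anything falls off the work surface, if the arm or the gripper's body presses on something with over 40 N, if the wrist force passes 120 N, or if a joint passes its speed limit or range.

ROBOT

A 7-joint arm with a two-finger parallel gripper is mounted at the origin on the work surface; the furniture and walls round the work are solid. World frame = base frame: x ahead of the robot, y to its left, z up, the work surface at z = 0. Lengths are in mm, angles in rad, forces in N, time in s.
With the tool pointing down it reaches from about 425 to 1025 mm from the base axis. Payload 3.6 kg.
Tool frame: the origin (TCP) lies midway between the tips of the shut fingers; the grasp point (between the pads) lies 19 mm behind it; z points along the fingers, y is the line along which they close (so a half turn about z gives the same grasp; the last joint's range is limited). The gripper opens to 85 mm and grips with 20 to 120 N. Pads are 22 mm wide; open, the fingers measure 114 mm over their backs; the gripper's body (76 mm by 85 mm) begins 54 mm behind the grasp point. The pads swing forward as they close: fully open they stand 13 mm farther back than shut.
Start: joints at [-1.262, 0.591, 0.048, 1.609, -0.033, 0.943, -0.034], TCP at [283.526, 667.265, 231.302] pointing down, gripper open.
Joint ranges: [-2.69, 2.69], [-0.47, 2.24], [-1.27, 1.36], [0.19, 2.51], [-1.53, 4.68], [0.08, 2.07], [-3.09, 3.09]. Speed limits (rad/s): [2.57, 2.57, 3.14, 3.14, 3.14, 3.14, 3.14].

INTERFACE

Orientations are given as a unit quaternion [x, y, z, w].
In Python, from cell import ctrl gives the robot as it stands. The module is installed in compiled form; this text tells all that it offers.
- The arm moves only by the tool jog_arm, never from a script. Its argument "deltas" is a list of rows, each an object with "jaw": the finger opening in cm, from 0 to 8.54; "xyz": the shift along the tool's x, y, z in cm, a list of three; "turn": the turn about the tool's z in degrees. In form: [{"jaw": jaw, "xyz": [dx, dy, dz], "turn": turn}, ...]. A call has 1 to 5 rows; each row is the pose to reach, as a shift and turn from the pose commanded when the call began, along the tool's axes at that moment; what a row does not reach only later rows make up. A row lasts 1/8 s, in which the tool goes at most 62.5 mm and 10.7 degrees, less where a joint would pass 70% of its speed; a pose out of reach is approached as far as the arm can. A call with a gripper value outside its range is refused whole. The fingers move at their own pace and stop on an object; the grip force is fixed at half the most. Time passes only in rows, so rows that repeat a pose let the fingers close. It gives the time, the measured TCP pose, the force, the opening and the grip force at its end, in the units of the state.
- ctrl.observe(): the state, without advancing time (a new reading comes with each control period).
- ctrl.get_image(name): name is "side" or "top"; returns the picture (384x512x3 uint8, red, green, blue); there is no depth.
- ctrl.calibration(name): a dict with "fovy" (degrees; the focal length in pixels is half the picture's height over the tangent of half this angle, whatever the lens; pixels are square), "cx", "cy" (the principal point, pixels), "R" (3x3) and "t" (3): a world point X has camera coordinates R X + t. Camera axes: x right, y down, z forward; pixel columns grow to the right and rows downward; lengths in mm; the calibration is good to about 2 mm. A picture is of the moment at which its call begins. calibration takes no time and is no camera call.
- ctrl.sign_off(): hands the job in; it is judged then, once.
The state is a dict: "time_s": time; "q": joint angles; "joint_velocities": joint speeds; "joint_efforts": joint torques, N m; "tool_pos": TCP position; "tool_rot": TCP orientation; "ft_force": force on the tool from outside, world axes, zero at the start; "moment": the same for the moment, N m; "opening": finger opening in mm; "gripper_force": force on a finger pad.
Only numpy, scipy, OpenCV 4.12 (cv2) and the standard library are available. Lean on these libraries where they do the work, as an engineer would, in place of code of your own. Each camera call takes 0.05 s, during which the arm holds its last target. There are 200 camera calls.

## Working session

There is one attempt and no reset: what is moved stays moved. The work goes in short steps, Python scripts to look and compute and a tool call to move; the robot and the scene stay as the last step left them, time stands still between calls to the robot, and variables do not carry over. Pictures are saved under pics/ and viewed, at most 10 in all, crops included, and the job is handed in when it is done.

Besides the shell and the picture viewer there is one more tool, called after "Emit:" as name(argument=value, ...), one argument or row to a line, values as JSON. jog_arm: Moves the arm, as the interface text tells. Its arguments: {"type":"object","properties":{"deltas":{"type":"array","items":{"type":"object","properties":{"jaw":{"type":"number"},"xyz":{"type":"array","items":{"type":"number"}},"turn":{"type":"number"}}}}},"required":["deltas"]}

```bash
mkdir -p pics; python3 - <<'E'
from cell import ctrl
import cv2,numpy as np
np.set_printoptions(suppress=True,precision=4)
for n in("side","top"):
    im=ctrl.get_image(n); cv2.imwrite(f"pics/{n}0.png",cv2.resize(im[:,:,::-1],(768,576),interpolation=cv2.INTER_CUBIC))
    print(n,ctrl.calibration(n))
s=ctrl.observe();print(s["time_s"],s["tool_pos"],s["tool_rot"],s["opening"])
E
```

```text
side {'fovy': 51.33052820123622, 'cx': 258.92752579348945, 'cy': 194.0380966175802, 'R': array([[ 0.1166, -0.9931,  0.0086],
       [-0.7422, -0.0929, -0.6637],
       [ 0.66  ,  0.071 , -0.7479]]), 't': array([-46.3438, 511.4013, 649.9192])}
top {'fovy': 55.73024698456535, 'cx': 255.31762833840358, 'cy': 193.87842656895486, 'R': array([[-0.0244, -0.9996, -0.0122],
       [-0.9917,  0.0257, -0.1261],
       [ 0.1264,  0.009 , -0.9919]]), 't': array([ 33.0876, 562.712 , 958.0125])}
0.1 [283.2431 666.5559 230.248 ] [ 0.1995  0.9799 -0.001  -0.0001] 85.53206991040965
```

View pics/side0.png

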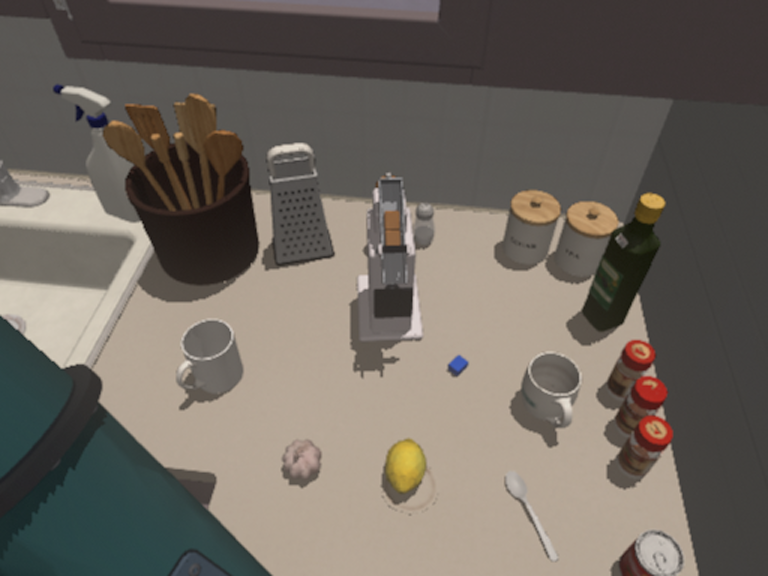

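View pics/top0.png

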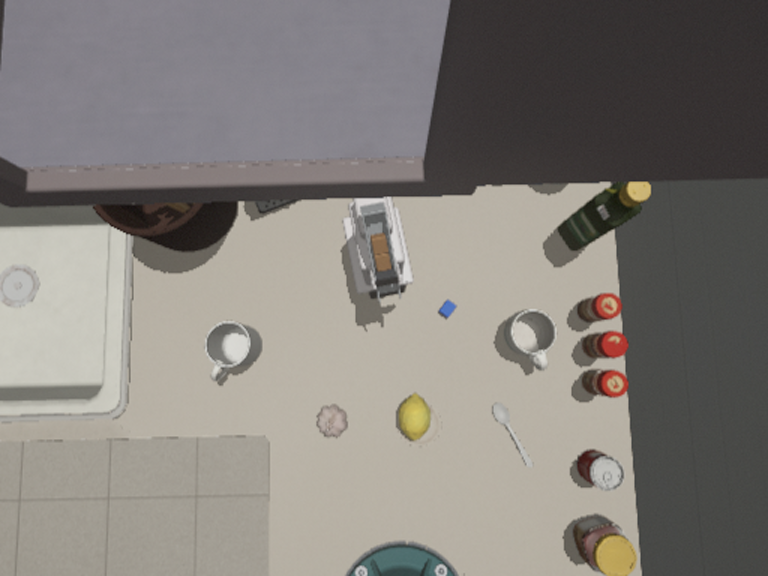

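The left mug is the tall one, with its rim near (229,345) in the 768 px top view and its handle toward the robot. The dispenser is mid-scene, with its lip near (390,290) top and (395,250–315) side. I'll zoom in to get exact pixels.

```bash
python3 - <<'E'
import cv2,numpy as np
from cell import ctrl
s=ctrl.get_image("side")[:,:,::-1];t=ctrl.get_image("top")[:,:,::-1]
def c(im,x,y,w=80,h=60):
    o=cv2.resize(im[y:y+h,x:x+w],(400,300),interpolation=cv2.INTER_CUBIC)
    for k in range(0,w,10): cv2.line(o,(k*5,0),(k*5,6),(0,0,255),1); cv2.line(o,(0,k*5),(6,k*5),(0,0,255),1)
    return o
cv2.imwrite("pics/z1.png",np.vstack([np.hstack([c(s,105,208),c(t,115,205)]),np.hstack([c(s,225,170),c(t,215,150)])]))
E
```

```text
(no output)
```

View pics/z1.png

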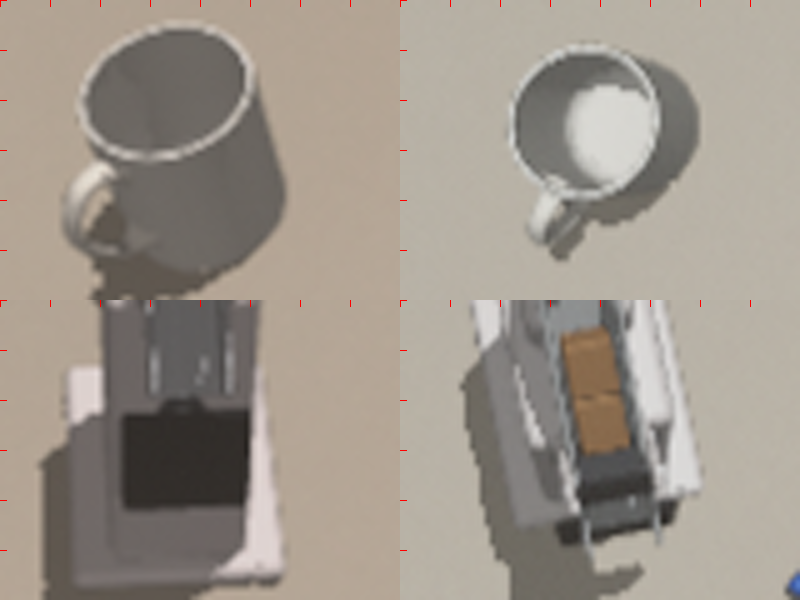

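Zoom result, in px:
- **Mug rim centre:** side (138.4,226.4), top (152,229).
- **Handle:** it points down and slightly left in the top view.
- **Chute mouth ends:** top (252.6,200) and (266.6,198); side (256,189) and (271,189).
- **Plate corners (side):** (249.6,192.4), (275,191.6), (249.4,211), (274.3,211.8).

```bash
cat > h.py <<'E'
import numpy as np,cv2
from cell import ctrl
from scipy.optimize import least_squares
np.set_printoptions(suppress=True,precision=2)
C={n:ctrl.calibration(n) for n in("side","top")}
def proj(n,X):
    c=C[n];p=np.atleast_2d(X)@np.array(c["R"]).T+c["t"];f=192/np.tan(np.radians(c["fovy"]/2))
    return p[:,:2]/p[:,2:]*f+[c["cx"],c["cy"]]
def ray(n,uv,z):
    return least_squares(lambda p:(proj(n,[p[0],p[1],z])-uv).ravel(),[500,0]).x
def tri(a,b):
    r=least_squares(lambda p:np.r_[(proj("side",p)-a).ravel(),(proj("top",p)-b).ravel()],[500,0,100.]);return r.x,r.cost
def fr(p,a,L):  # planar pose -> world
    c,s=np.cos(a),np.sin(a);L=np.atleast_2d(L);return np.c_[p[0]+c*L[:,0]-s*L[:,1],p[1]+s*L[:,0]+c*L[:,1],L[:,2]]
E
python3 - <<'E'
from h import *
print("mug",ray("side",[138.4,226.4],97),ray("top",[152,229],97),tri([138.4,226.4],[152,229]))
print("railL",tri([256,189],[252.6,200]),"R",tri([271,189],[266.6,198]))
for u in([252.6,200],[266.6,198]): print("top@180",ray("top",u,180))
for u in([256,189],[271,189]): print("side@180",ray("side",u,180))
pl=np.array([[249.6,192.4],[275,191.6],[249.4,211],[274.3,211.8]])
L=np.array([[5,30,160],[5,-30,160],[5,30,95],[5,-30,95.]])
r=least_squares(lambda p:np.r_[(proj("side",fr(p,p[2],L))-pl).ravel(),(proj("top",fr(p,p[2],[[0,17.5,180],[0,-17.5,180]]))-[[252.6,200],[266.6,198]]).ravel()],[600,0,0.])
print("disp",r.x,r.fun)
print("handle tip top z60",ray("top",[143,252.5],60),"handle mid upper z87",ray("top",[145.5,244],87),"side outer z50",ray("side",[118.3,250],52))
s=ctrl.observe()
from scipy.spatial.transform import Rotation as R
print(s["tool_pos"],R.from_quat(s["tool_rot"]).as_matrix(),s["ft_force"])
E
```

```text
mug [467.81 284.37] [472.33 283.39] (array([472.36, 286.39,  90.5 ]), np.float64(0.1679826754381275))
railL (array([529.56,  23.78, 191.31]), np.float64(0.019540847345173883)) R (array([533.31,  -8.36, 191.61]), np.float64(0.004617125138590417))
top@180 [530.78  24.31]
top@180 [534.63  -8.45]
side@180 [539.81  24.71]
side@180 [543.89  -7.83]
disp [539.01   9.85   0.13] [-0.54  1.9   0.99  2.62 -0.06  1.66  0.57  0.77 -1.3  -2.52 -0.49 -2.81]
handle tip top z60 [412.82 317.32] handle mid upper z87 [434.86 302.59] side outer z50 [428.31 329.06]
[283.32 666.8  230.55] [[-0.92  0.39 -0.  ]
 [ 0.39  0.92 -0.  ]
 [-0.   -0.   -1.  ]] [ 0.57 -0.17  0.13]
```

```bash
cat > ov.py <<'E'
from h import *
def ov(name,mug,disp,crops):
    im={n:cv2.resize(ctrl.get_image(n)[:,:,::-1],None,fx=5,fy=5,interpolation=cv2.INTER_CUBIC) for n in C}
    a=np.linspace(0,2*np.pi,60);ci=np.c_[38.5*np.cos(a),38.5*np.sin(a),a*0]
    M=[ci+[0,0,97],ci,np.array([[0,-r,z] for r,z in((38,87),(56,87),(66,80),(71,65),(71,45),(60,22),(38,18))],float)]
    D=[np.array(q,float) for q in([[5,30,160],[5,-30,160],[5,-30,95],[5,30,95],[5,30,160]],[[0,17.5,180],[0,-17.5,180],[-9.6,-17.5,191.5],[-9.6,17.5,191.5],[0,17.5,180]])]
    for n in C:
        for p,S,col in((mug,M,(0,0,255)),(disp,D,(0,255,0))):
            for q in S: cv2.polylines(im[n],[np.int32((proj(n,fr(p,p[2],q))+.5)*5)],False,col,1)
    o=[im[n][y*5:y*5+300,x*5:x*5+400] for n,x,y in crops]
    cv2.imwrite(name,np.vstack([np.hstack(o[:2]),np.hstack(o[2:])]) if len(o)>2 else np.hstack(o))
E
python3 - <<'E'
from ov import *
pl=np.array([[249.6,192.4],[275,191.6],[249.4,211],[274.3,211.8]])
L=np.array([[5,30,160],[5,-30,160],[5,30,95],[5,-30,95.]])
f=lambda p:np.r_[(proj("side",fr(p,p[2],L))-pl).ravel()*.5,(proj("top",fr(p,p[2],[[-9.6,17.5,191.5],[-9.6,-17.5,191.5]]))-[[252.6,200],[266.6,198]]).ravel(),(proj("side",fr(p,p[2],[[-9.6,17.5,191.5],[-9.6,-17.5,191.5]]))-[[256,189],[271,189]]).ravel()]
r=least_squares(f,[600,0,0.]);print(r.x,r.fun)
a=np.radians(152)+np.pi/2
ov("pics/o1.png",[471,285,a],r.x,[("side",105,208),("top",115,205),("side",225,170),("top",215,150)])
E
```

```text
[541.44   9.37   0.14] [-0.1   0.6   0.64  0.88  0.13  0.48  0.43 -0.04 -0.56 -0.01  0.46 -0.44
 -0.88 -0.13  0.4  -0.27]
```

View pics/o1.png

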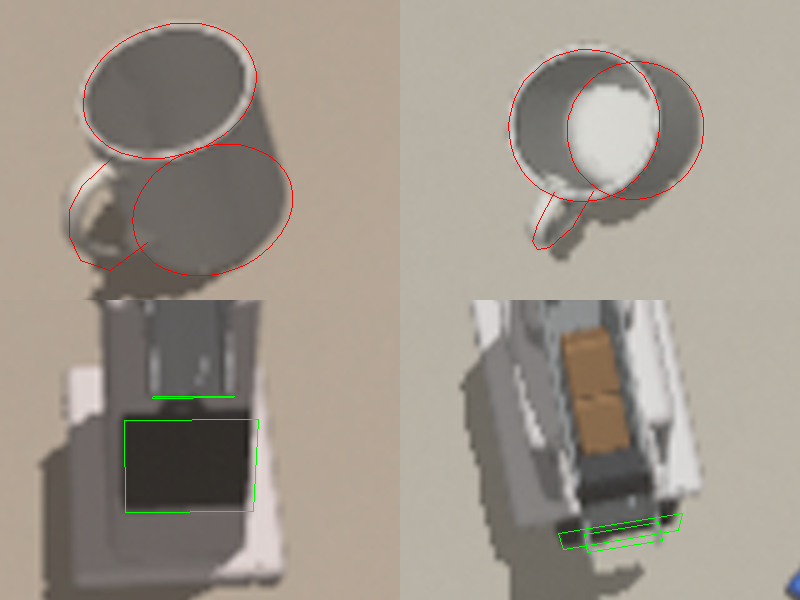

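Emit:
jog_arm(
  deltas=[
    {"jaw": 5, "xyz": [-5.3, -5.4, 0], "turn": 1},
    {"jaw": 5, "xyz": [-10.6, -10.9, 1], "turn": 2},
    {"jaw": 5, "xyz": [-16, -16.4, 3], "turn": 3},
    {"jaw": 5, "xyz": [-21.3, -21.8, 5], "turn": 4},
    {"jaw": 5, "xyz": [-25, -25.5, 7], "turn": 5},
  ],
)

```text
time_s: 0.92
tool_pos: [396.0, 380.8, 177.4]
tool_rot: [0.242, 0.97, 0.001, 0.001]
ft_force: [0.9, 0.2, 0.6]
opening: 50.4
gripper_force: 0.0
```

Emit:
jog_arm(
  deltas=[
    {"jaw": 5, "xyz": [0, 0, 0], "turn": 0},
    {"jaw": 5, "xyz": [0, 0, 0], "turn": 0},
    {"jaw": 5, "xyz": [0, 0, 0], "turn": 0},
  ],
)

```text
time_s: 1.3
tool_pos: [394.6, 384.7, 177.7]
tool_rot: [0.241, 0.971, 0.001, 0.0]
ft_force: [-0.5, 0.2, -0.6]
opening: 50.0
gripper_force: 0.0
```

Emit:
jog_arm(
  deltas=[
    {"jaw": 5, "xyz": [-2.9, -2.5, 1], "turn": 0},
    {"jaw": 5, "xyz": [-5.86, -5.1, 2.5], "turn": 0},
    {"jaw": 5, "xyz": [-5.86, -5.1, 4.0], "turn": 0},
    {"jaw": 5, "xyz": [-5.86, -5.1, 4.0], "turn": 0},
    {"jaw": 5, "xyz": [-5.86, -5.1, 4.0], "turn": 0},
  ],
)

```text
time_s: 1.92
tool_pos: [422.5, 312.1, 137.6]
tool_rot: [0.241, 0.971, 0.001, 0.0]
ft_force: [-0.0, 0.7, 0.1]
opening: 50.2
gripper_force: 0.0
```

```bash
python3 - <<'E'
from ov import *
s=ctrl.observe();print(s["time_s"],s["tool_pos"])
a=np.radians(152)+np.pi/2
ov("pics/o2.png",[472,286,a],[543,10,.13],[("side",95,200),("top",115,205)])
E
```

```text
1.925 [422.46 312.11 137.61]
```

View pics/o2.png

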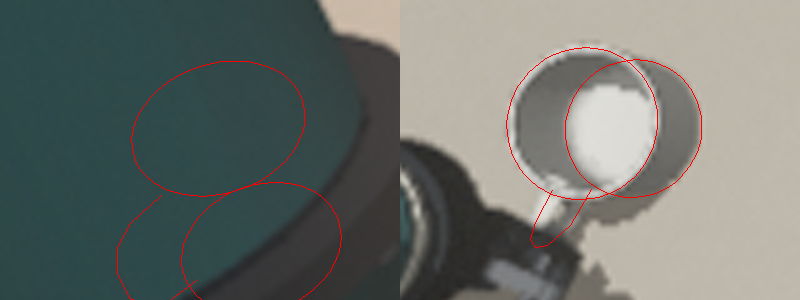

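The top view shows the mug outline matching at rim (152,229) px, and the handle lies between the fingers. I'll go down and grip.

Emit:
jog_arm(
  deltas=[
    {"jaw": 5, "xyz": [0, 0, 3], "turn": 0},
    {"jaw": 5, "xyz": [0, 0, 6], "turn": 0},
    {"jaw": 5, "xyz": [0, 0, 8.8], "turn": 0},
    {"jaw": 5, "xyz": [0, 0, 8.8], "turn": 0},
  ],
)

```text
time_s: 2.52
tool_pos: [421.7, 309.9, 48.1]
tool_rot: [0.242, 0.97, -0.001, -0.001]
ft_force: [-0.9, 0.0, 1.0]
opening: 49.7
gripper_force: 0.0
```

Emit:
jog_arm(
  deltas=[
    {"jaw": 0.5, "xyz": [0, 0, 0], "turn": 0},
    {"jaw": 0.5, "xyz": [0, 0, 0], "turn": 0},
    {"jaw": 0.5, "xyz": [0, 0, 0], "turn": 0},
    {"jaw": 0.5, "xyz": [0, 0, 0], "turn": 0},
    {"jaw": 0.5, "xyz": [0, 0, 0], "turn": 0},
  ],
)

```text
time_s: 3.15
tool_pos: [423.4, 310.6, 50.6]
tool_rot: [0.242, 0.97, 0.001, 0.001]
ft_force: [-1.4, 0.0, 6.9]
opening: 17.8
gripper_force: 57.0
```

Emit:
jog_arm(
  deltas=[
    {"jaw": 0.5, "xyz": [0, 0, -1], "turn": 0},
    {"jaw": 0.5, "xyz": [0, 0, -3], "turn": 0},
    {"jaw": 0.5, "xyz": [0, 0, -5], "turn": 0},
    {"jaw": 0.5, "xyz": [0, 0, -6.3], "turn": 0},
    {"jaw": 0.5, "xyz": [0, 0, -6.3], "turn": 0},
  ],
)

```text
time_s: 3.78
tool_pos: [423.3, 310.1, 113.3]
tool_rot: [0.242, 0.97, 0.001, 0.001]
ft_force: [0.8, 0.5, -1.9]
opening: 17.6
gripper_force: 57.0
```

```bash
python3 - <<'E'
from ov import *
s=ctrl.observe();print(s["time_s"],s["tool_pos"],s["ft_force"],s["opening"])
im=ctrl.get_image("top")[:,:,::-1]
cv2.imwrite("pics/l1.png",cv2.resize(im[195:275,90:200],None,fx=6,fy=6,interpolation=cv2.INTER_CUBIC))
E
```

```text
3.775 [423.3  310.14 113.29] [ 0.77  0.5  -1.86] 17.57617866937666
```

View pics/l1.png

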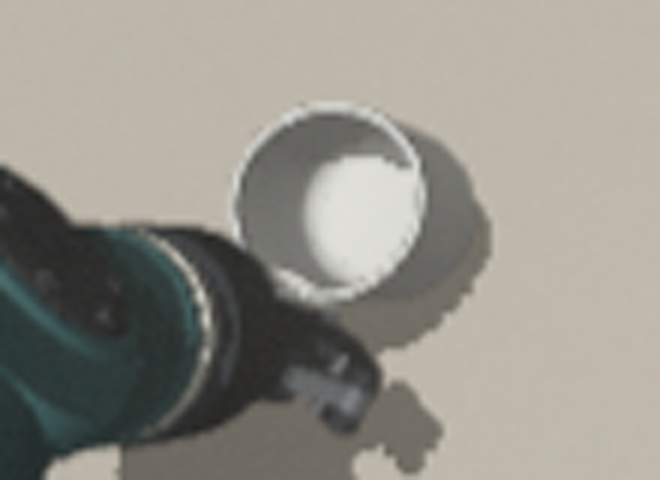

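The mug is lifted and upright. Its rim centre is at crop (331,201), which is top px (145.2,228.5).

```bash
cat > plan.py <<'E'
from h import *
from scipy.spatial.transform import Rotation as R
def plan(mug,disp,dx,dyl=0,ang=None):
    s=ctrl.observe();T=s["tool_pos"];M=R.from_quat(s["tool_rot"]).as_matrix()
    a=np.degrees(np.arctan2(M[1,0],M[0,0]))
    off=np.array(mug)-T[:2]; loc=M[:2,:2].T@off   # mug in tool x,y
    ta=180+np.degrees(disp[2]);d=(ta-a+180)%360-180
    tgt=fr(disp,disp[2],[[dx,dyl,0]])[0,:2]
    c,q=np.cos(np.radians(d)),np.sin(np.radians(d))
    tcp=tgt-np.array([[c,-q],[q,c]])@off
    sh=M[:2,:2].T@(tcp-T[:2])
    print("mug tool-frame",loc,"tcp",tcp,"jog cm",sh/10,"turn",-d,"angle",a)
E
python3 - <<'E'
from plan import *
m=ray("top",[145.2,228.5],160);print(m)
print(ray("top",[277,277],30))
plan(m,[543,10,.13],-63)
E
```

```text
[471.55 280.96]
[338.69 -33.5 ]
mug tool-frame [-56.56  -2.61] tcp [424.11  -2.91] jog cm [-14.8  -27.55] turn -35.46977097600288 angle 151.97868036069784
```

Emit:
jog_arm(
  deltas=[
    {"jaw": 0.5, "xyz": [-1.6, -2.7, 0], "turn": -4},
    {"jaw": 0.5, "xyz": [-4.5, -7.5, 0], "turn": -10},
    {"jaw": 0.5, "xyz": [-7.4, -12.4, 0], "turn": -17},
    {"jaw": 0.5, "xyz": [-10.4, -17.5, 0], "turn": -24},
    {"jaw": 0.5, "xyz": [-12.5, -21, 0], "turn": -30},
  ],
)

```text
time_s: 4.45
tool_pos: [433.3, 62.6, 111.4]
tool_rot: [-0.018, 1.0, -0.001, -0.001]
ft_force: [0.3, -1.2, -1.4]
opening: 17.6
gripper_force: 57.2
```

Emit:
jog_arm(
  deltas=[
    {"jaw": 0.5, "xyz": [0, 0, 0], "turn": -2},
    {"jaw": 0.5, "xyz": [0, 0, 0], "turn": -5.5},
    {"jaw": 0.5, "xyz": [0, 0, 0], "turn": -5.5},
  ],
)

```text
time_s: 4.82
tool_pos: [434.3, 66.6, 111.9]
tool_rot: [-0.066, 0.998, 0.0, -0.0]
ft_force: [-0.2, 0.2, -0.7]
opening: 17.8
gripper_force: 57.2
```

```bash
python3 - <<'E'
from ov import *
from plan import *
s=ctrl.observe();print(s["time_s"],s["tool_pos"],s["ft_force"],s["opening"])
T=s["tool_pos"];M=R.from_quat(s["tool_rot"]).as_matrix()
m=T[:2]+M[:2,:2]@[-56.6,-2.6];print("mug",m);plan(m,[543,10,.13],-50)
im=ctrl.get_image("top")[:,:,::-1]
cv2.imwrite("pics/l2.png",cv2.resize(im[140:250,190:300],None,fx=5,fy=5,interpolation=cv2.INTER_CUBIC))
E
```

```text
4.825 [434.34  66.58 111.85] [-0.16  0.18 -0.7 ] 17.757345766034394
mug [490.79  71.4 ]
mug tool-frame [-56.6  -2.6] tcp [436.96  -1.24] jog cm [ 0.63 -6.76] turn 0.06291425644553783 angle -172.48863440685378
```

View pics/l2.png

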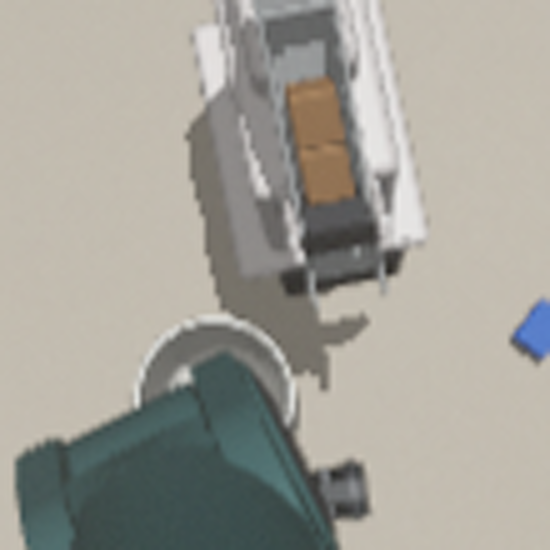

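Rim centre is at crop (217,392), which is top px (233.4,218.4). Chute mouth mid is at crop (350,293).

```bash
python3 - <<'E'
from plan import *
m=ray("top",[233.4,218.4],159);print(m)
q=ray("top",[260,198.7],191.5);print(q, q+9.6*np.array([.9916,.1296]))
d=[542,9.5,.13];plan(m,d,-48);plan(m,d,-25)
E
```

```text
[490.3   71.31]
[532.07   7.02] [541.59   8.26]
mug tool-frame [-56.12  -2.66] tcp [438.42  -1.36] jog cm [ 0.48 -6.79] turn 0.05410898268314668 angle -172.49743968061617
mug tool-frame [-56.12  -2.66] tcp [461.22   1.62] jog cm [-1.82 -6.8 ] turn 0.05410898268314668 angle -172.49743968061617
```

Emit:
jog_arm(
  deltas=[
    {"jaw": 0.5, "xyz": [0.2, -2.5, 0], "turn": 0},
    {"jaw": 0.5, "xyz": [0.5, -5.5, 0], "turn": 0},
    {"jaw": 0.5, "xyz": [0.5, -6.8, -0.1], "turn": 0},
    {"jaw": 0.5, "xyz": [0.5, -6.8, -0.1], "turn": 0},
    {"jaw": 0.5, "xyz": [0.5, -6.8, -0.1], "turn": 0},
  ],
)

```text
time_s: 5.5
tool_pos: [438.6, -1.1, 113.3]
tool_rot: [-0.066, 0.998, 0.0, 0.0]
ft_force: [0.7, 0.5, -1.5]
opening: 18.0
gripper_force: 57.3
```

Emit:
jog_arm(
  deltas=[
    {"jaw": 0.5, "xyz": [-0.5, 0, 0], "turn": 0},
    {"jaw": 0.5, "xyz": [-1.0, 0, 0], "turn": 0},
    {"jaw": 0.5, "xyz": [-1.5, 0, 0], "turn": 0},
    {"jaw": 0.5, "xyz": [-1.5, 0, 0], "turn": 0},
  ],
)

```text
time_s: 6.0
tool_pos: [453.9, -0.2, 113.2]
tool_rot: [-0.065, 0.998, 0.0, 0.0]
ft_force: [-0.2, 0.1, -0.9]
opening: 17.7
gripper_force: 57.3
```

Emit:
jog_arm(
  deltas=[
    {"jaw": 0.5, "xyz": [-0.4, 0, 0], "turn": 0},
    {"jaw": 0.5, "xyz": [-0.8, 0, 0], "turn": 0},
    {"jaw": 0.5, "xyz": [-0.8, 0, 0], "turn": 0},
    {"jaw": 0.5, "xyz": [-0.8, 0, 0], "turn": 0},
  ],
)

```text
time_s: 6.5
tool_pos: [460.7, 0.5, 113.1]
tool_rot: [-0.065, 0.998, -0.0, -0.0]
ft_force: [-2.4, 0.2, -2.2]
opening: 18.1
gripper_force: 57.5
```

Emit:
jog_arm(
  deltas=[
    {"jaw": 0.5, "xyz": [-0.3, 0, 0], "turn": 0},
    {"jaw": 0.5, "xyz": [-0.6, 0, 0], "turn": 0},
    {"jaw": 0.5, "xyz": [-0.6, 0, 0], "turn": 0},
    {"jaw": 0.5, "xyz": [-0.6, 0, 0], "turn": 0},
    {"jaw": 0.5, "xyz": [-0.6, 0, 0], "turn": 0},
  ],
)

```text
time_s: 7.12
tool_pos: [466.9, 1.2, 113.2]
tool_rot: [-0.065, 0.998, -0.0, -0.0]
ft_force: [-1.9, 0.3, -1.8]
opening: 17.8
gripper_force: 58.0
```

```bash
python3 - <<'E'
from h import *
s=ctrl.observe();print(s["time_s"],s["tool_pos"],np.array(s["ft_force"]))
a=[cv2.resize(ctrl.get_image(n)[y:y+110,x:x+80,::-1],None,fx=5,fy=5,interpolation=cv2.INTER_CUBIC) for n,x,y in(("side",225,140),("top",215,130))]
cv2.imwrite("pics/p1.png",np.hstack(a))
E
```

```text
7.125 [466.94   1.19 113.2 ] [-1.89  0.3  -1.77]
```

View pics/p1.png

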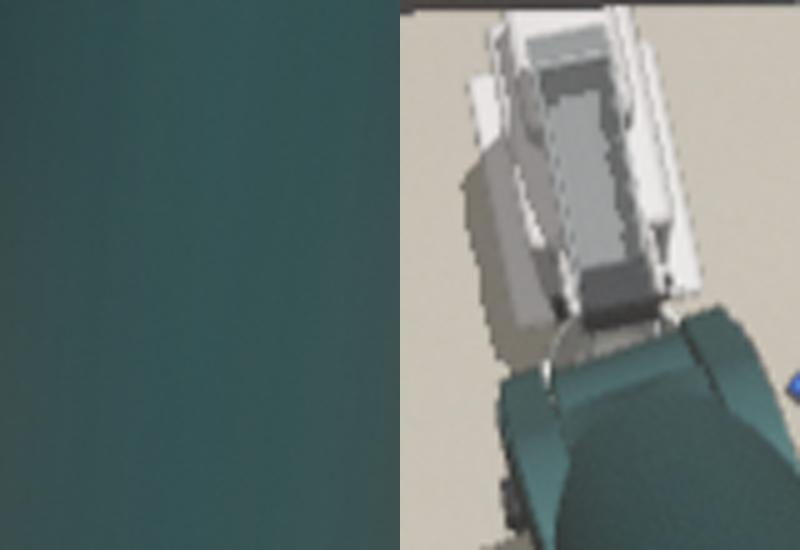

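The chute is empty, so the lumps have slid out. I'll hold briefly, back off, and carry the mug to the bare area where I can see into it.

Emit:
jog_arm(
  deltas=[
    {"jaw": 0.5, "xyz": [0, 0, 0], "turn": 0},
    {"jaw": 0.5, "xyz": [0, 0, 0], "turn": 0},
    {"jaw": 0.5, "xyz": [0.5, 0, 0], "turn": 0},
    {"jaw": 0.5, "xyz": [1.5, 0, 0], "turn": 0},
    {"jaw": 0.5, "xyz": [2.8, 0, 0], "turn": 0},
  ],
)

```text
time_s: 7.85
tool_pos: [440.1, -2.1, 113.6]
tool_rot: [-0.065, 0.998, 0.0, 0.002]
ft_force: [0.1, -0.6, -1.8]
opening: 17.9
gripper_force: 57.7
```

Emit:
jog_arm(
  deltas=[
    {"jaw": 0.5, "xyz": [0, 2, 0], "turn": 0},
    {"jaw": 0.5, "xyz": [0, 5, 0], "turn": 0},
    {"jaw": 0.5, "xyz": [0, 9, 0], "turn": 3},
    {"jaw": 0.5, "xyz": [0, 13, 0], "turn": 9},
    {"jaw": 0.5, "xyz": [0, 17, 0], "turn": 15},
  ],
)

```text
time_s: 8.48
tool_pos: [417.2, 167.6, 113.5]
tool_rot: [0.067, 0.998, 0.001, 0.001]
ft_force: [0.6, -1.0, -1.5]
opening: 18.2
gripper_force: 57.7
```

Emit:
jog_arm(
  deltas=[
    {"jaw": 0.5, "xyz": [0, 3.5, 0], "turn": 6},
    {"jaw": 0.5, "xyz": [0, 6.5, 0], "turn": 12},
    {"jaw": 0.5, "xyz": [0, 8, 0], "turn": 19},
    {"jaw": 0.5, "xyz": [0, 8, 0], "turn": 20},
    {"jaw": 0.5, "xyz": [0, 8, 0], "turn": 20},
  ],
)

```text
time_s: 9.1
tool_pos: [427.3, 244.5, 113.3]
tool_rot: [0.237, 0.971, -0.0, -0.0]
ft_force: [0.1, -0.5, -1.1]
opening: 17.6
gripper_force: 57.7
```

```bash
python3 - <<'E'
from h import *
s=ctrl.observe();print(s["time_s"],s["tool_pos"],np.array(s["ft_force"]))
im=ctrl.get_image("top")[:,:,::-1]
cv2.imwrite("pics/l3.png",cv2.resize(im[130:280,90:290],None,fx=4,fy=4,interpolation=cv2.INTER_CUBIC))
E
```

```text
9.1 [427.25 244.52 113.25] [ 0.11 -0.54 -1.11]
```

View pics/l3.png

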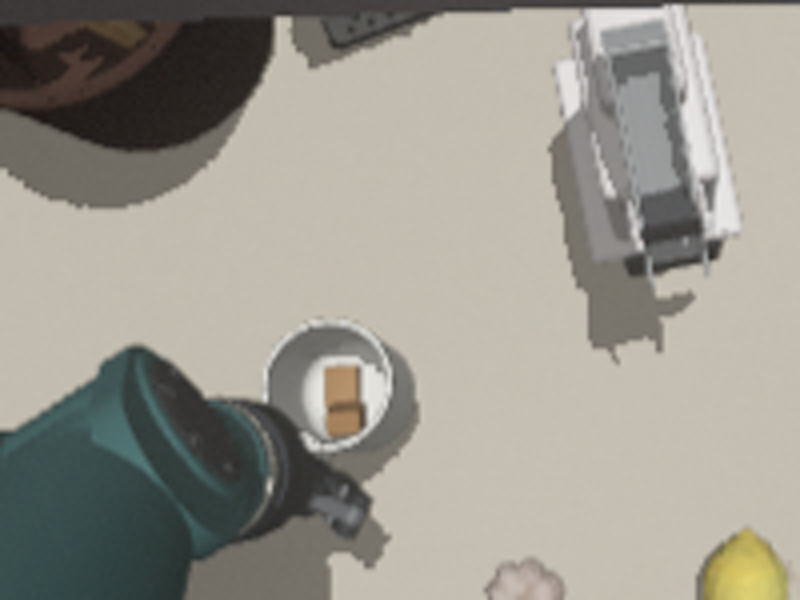

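Both lumps are in the mug at crop (343,400), above bare worktop. I'll lower it.

Emit:
jog_arm(
  deltas=[
    {"jaw": 0.5, "xyz": [0, 0, 1.5], "turn": 0},
    {"jaw": 0.5, "xyz": [0, 0, 3.5], "turn": 0},
    {"jaw": 0.5, "xyz": [0, 0, 5.2], "turn": 0},
    {"jaw": 0.5, "xyz": [0, 0, 6], "turn": 0},
    {"jaw": 0.5, "xyz": [0, 0, 6], "turn": 0},
  ],
)

```text
time_s: 9.78
tool_pos: [427.4, 244.9, 52.5]
tool_rot: [0.238, 0.971, -0.001, -0.001]
ft_force: [-0.4, -0.5, -1.0]
opening: 17.6
gripper_force: 58.0
```

Emit:
jog_arm(
  deltas=[
    {"jaw": 0.5, "xyz": [0, 0, 0.15], "turn": 0},
    {"jaw": 0.5, "xyz": [0, 0, 0.3], "turn": 0},
    {"jaw": 0.5, "xyz": [0, 0, 0.3], "turn": 0},
    {"jaw": 0.5, "xyz": [0, 0, 0.3], "turn": 0},
  ],
)

```text
time_s: 10.28
tool_pos: [427.9, 245.9, 50.7]
tool_rot: [0.238, 0.971, 0.0, 0.0]
ft_force: [-1.0, 0.5, 3.6]
opening: 17.9
gripper_force: 58.8
```

Contact, about 4.5 N upward. I'll release and rise.

Emit:
jog_arm(
  deltas=[
    {"jaw": 2.5, "xyz": [0, 0, 0], "turn": 0},
    {"jaw": 4, "xyz": [0, 0, 0], "turn": 0},
    {"jaw": 5, "xyz": [0, 0, 0], "turn": 0},
    {"jaw": 5, "xyz": [0, 0, 0], "turn": 0},
  ],
)

```text
time_s: 10.78
tool_pos: [427.7, 245.6, 50.2]
tool_rot: [0.238, 0.971, -0.0, 0.0]
ft_force: [0.3, 0.3, -0.1]
opening: 49.9
gripper_force: 0.0
```

Emit:
jog_arm(
  deltas=[
    {"jaw": 5, "xyz": [0, 0, -2], "turn": 0},
    {"jaw": 5, "xyz": [0, 0, -5], "turn": 0},
    {"jaw": 5, "xyz": [0, 0, -9], "turn": 0},
    {"jaw": 5, "xyz": [0, 0, -13], "turn": 0},
    {"jaw": 5, "xyz": [0, 0, -13], "turn": 0},
  ],
)

```text
time_s: 11.4
tool_pos: [429.6, 246.7, 183.0]
tool_rot: [0.238, 0.971, 0.003, 0.002]
ft_force: [-0.3, 0.6, -1.0]
opening: 49.8
gripper_force: 0.0
```

```bash
python3 - <<'E'
from h import *
s=ctrl.observe();print(s["time_s"],s["tool_pos"],np.array(s["ft_force"]),s["opening"])
im=ctrl.get_image("top")[:,:,::-1]
cv2.imwrite("pics/l4.png",cv2.resize(im[190:270,120:220],None,fx=5,fy=5,interpolation=cv2.INTER_CUBIC))
E
```

```text
11.4 [429.56 246.71 183.01] [-0.32  0.6  -0.97] 49.763174602139344
```

View pics/l4.png

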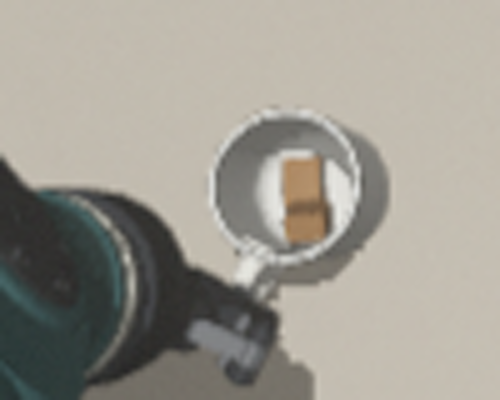

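The mug stands upright at crop (287,187) with both lumps inside, and the gripper is clear above it.

```bash
python3 -c "
from cell import ctrl
print(ctrl.sign_off())"
```

```text
the job is handed in; nothing more can be done
None
```

The tall mug is standing upright on the bare worktop with both sugar lumps inside, released and with the gripper clear above it; I handed the job in at about 11.5 s, and the hand-in returned no verdict.

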